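# Stand the toppled plant-feed bottles up again in the potting-bench rack

## Robot

A 6-joint arm with a two-finger parallel gripper is mounted at the origin on the work surface. World frame = base frame: x ahead of the robot, y to its left, z up, the work surface at z = 0. Lengths are in m, angles in rad, forces in N, time in s.
With the tool pointing down it reaches from about 0.3 to 1 m from the base axis. Payload 5.1 kg.
Tool frame: the origin (TCP) lies at the very end of the fingers, on their centre line; the grasp point (between the pads) lies 19 mm behind it; z points along the fingers, y is the line along which they close (so a half turn about z gives the same grasp; the last joint's range is limited). The gripper opens to 95 mm and grips with 3 to 60 N. Pads are 20 mm wide; open, the fingers measure 119 mm over their backs; the gripper's body (75 mm by 180 mm) begins 59 mm behind the grasp point.
Start: joints at [1.064, 0.124, 1.65, -0, 1.367, -0.083], TCP at [0.267, 0.592, 0.215] pointing down, gripper open.
Joint ranges: [-2.61, 2.61], [-1.02, 2.33], [0.03, 2.71], [-1.35, 4.49], [0.32, 2.68], [-2.91, 2.91]. Speed limits (rad/s): [2.57, 2.57, 3.14, 3.14, 3.14, 3.14].

## Interface

Orientations are given as a 3x3 rotation matrix whose columns are the frame's x, y, z axes.
In Python, from station import arm gives the robot as it stands. The module is installed in compiled form; this text tells all that it offers. Calls block until the motion is done:
- arm.move_ptp(position, orientation): joint-space move of the TCP to a pose.
- arm.move_linear(position, orientation=None, vel=0.15): straight line of the TCP; orientation=None keeps the orientation; vel is the mean speed in m/s.
- arm.movej(angles): joint-space move.
- arm.open() and arm.close_gripper(force=None): open the fingers fully, or close them until they stop; force is the grip in N (None keeps the last).
- arm.wait(seconds).
- arm.inverse_kinematics(position, orientation): joint angles nearest the present ones, or None.
- arm.get_state(): the state.
- arm.camera(name): name is "scene" or "side" or "wrist"; returns the picture (400x640x3 uint8, blue, green, red); there is no depth.
- arm.calibration(name): a dict with "fx", "fy", "cx", "cy" (pixels), "position" and "rotation" of the camera in the world. Camera axes: x right, y up, looking along -z (the intrinsics and any distortion apply to the point x, -y, -z); pixel columns grow to the right and rows downward; lengths in m; the calibration is good to about 2 mm. A picture is of the moment at which its call begins: read the wrist's pose just before it. calibration takes no time and is no camera call; for the wrist camera it gives the pose at the moment of the call.
A pose or a line that the arm cannot do raises arm.Unreachable and nothing moves.
- arm.sign_off(): hands the job in; it is judged then, once.
The state is a dict: "time_s": time; "q": joint angles; "joint_vel": joint speeds; "joint_efforts": joint torques, N m; "eef_pos": TCP position; "tool_rot": TCP orientation; "wrist_force": force on the tool from outside, world axes, zero at the start; "torque": the same for the moment, N m; "gripper_width": finger opening in m; "finger_force": force on a finger pad.
Only numpy, scipy, OpenCV 4.12 (cv2) and the standard library are available. Lean on these libraries where they do the work, as an engineer would, in place of code of your own. Each camera call takes 0.05 s, during which the arm holds its last target. There are 200 camera calls.

## Task

Two plant-feed bottles have toppled over in the wooden rack and lie slanting against the end pots or tin. Stand each one upright and square with the rack in the middle of the cork pad in its gap, touching no neighbour; the pads differ in thickness, so feel for them and set each bottle down gently, without dropping it or pushing it down hard. Leave the neighbours standing where they are, and disturb nothing else on the bench.

Things in the scene. Friction and masses are not known exactly. Their poses are not given: they have to be found in the camera images.
- rack: fixed wooden tray (the lane), 106 mm wide (its x), 520 mm long (its y). Origin under its centre; floor 8 mm above it; rails 8 mm thick rise to 20 mm; 90 mm clear between side rails. Neighbours stand at about y = 0, +212, -212 mm. In the gaps, fixed cork pads, 80 (x) by 50 mm, centred at x = 0, y = +142 and -142 mm; their tops stand 1 to 13 mm above the floor, each different, not measured.
- green_bottle: square green plant-feed bottle, pale label, white cap: body 40 x 40 x 112 mm, then neck and 28 mm cap, 145 mm in all, 0.2-0.45 kg. Origin at the centre of its underside, z towards the cap. At the start toppled: a bottom edge on the rack floor near the middle neighbour, the body's top end on the rim of the neighbour at the rack's +y end, z about 31 degrees above level. Belongs in the +y gap.
- yellow_bottle: square yellow plant-feed bottle, pale label, red cap: body 40 x 40 x 112 mm, then neck and 28 mm cap, 145 mm in all, 0.2-0.45 kg. Origin at the centre of its underside, z towards the cap. At the start toppled: a bottom edge on the rack floor near the middle neighbour, the body's top end on the rim of the neighbour at the rack's -y end, z about 31 degrees above level. Belongs in the -y gap.
- clay_pot: small terracotta pot, tapered, with a collar rim, 56 mm tall, 60 mm across the top, about 0.25 kg. Origin at the centre of its underside, z up. One of the three neighbours standing in the rack, about 212 mm apart in the lane; which stands where varies.
- black_pot: small black plastic pot, tapered, 56 mm tall, 60 mm across the top, about 0.25 kg. Origin at the centre of its underside, z up. One of the three neighbours standing in the rack, about 212 mm apart in the lane; which stands where varies.
- seed_tin: round closed aluminium seed tin with a green band, 56 mm tall, 60 mm across the top, about 0.25 kg. Origin at the centre of its underside, z up. One of the three neighbours standing in the rack, about 212 mm apart in the lane; which stands where varies.
- mug: blue mug, 80 mm across, 92 mm tall, on the bench beyond the rack; origin at the centre of its underside. Bystander.
- bench_brush: wooden hand brush lying on the bench beyond the rack. Bystander.
- spray_jar: amber jar with a green lid, 70 mm across, 100 mm tall, on the bench beyond the rack; origin at the centre of its underside. Bystander.
- clay_saucer: flat terracotta saucer, 120 mm across, 18 mm tall, to the left of the rack; origin at the centre of its underside. Bystander.
Mind the look-alikes: they are no part of the job. What is meant by the clay_pot is not red, and is the larger of those in its own colour.

How it is judged:
At the end, for the whole second after the job is handed in: Both bottles stand on the cork pads within 3.4 degrees of upright, square with the rack within 11 degrees, within 15 mm of the pad's centre along the rack and 22 mm across, green at +y, yellow at -y, at rest and clear of the neighbours, which stand within 20 mm of where they were (angle between each of green_bottle, yellow_bottle's own z axis and vertical below 0.06 rad and z of green_bottle in the frame of rack between 0.007 and 0.0235 m and x of green_bottle in the frame of rack between -0.022 and 0.022 m and angle between the y axis of each of green_bottle, yellow_bottle and the y axis of rack, either way round below 0.2 rad and linear speed of each of green_bottle, yellow_bottle below 0.02 m/s and angular speed of each of green_bottle, yellow_bottle below 0.1 rad/s and y of green_bottle in the frame of rack between 0.127 and 0.157 m and contact force between each of green_bottle, yellow_bottle and clay_pot below 0.1 N and contact force between each of green_bottle, yellow_bottle and black_pot below 0.1 N and contact force between each of green_bottle, yellow_bottle and seed_tin below 0.1 N and z of yellow_bottle in the frame of rack between 0.007 and 0.0235 m and x of yellow_bottle in the frame of rack between -0.022 and 0.022 m and y of yellow_bottle in the frame of rack between -0.157 and -0.127 m and angle between each of clay_pot, black_pot, seed_tin's own z axis and vertical below 0.1 rad and distance of each of clay_pot, black_pot, seed_tin from where it was at the start of the episode below 0.02 m); the robot touches nothing.
It fails at once if a bottle is pressed onto the rack or a pad with more than 35 N (contact force between any of green_bottle, yellow_bottle and rack above 35 N).
It fails at once if a bottle is dropped or falls over: it moves faster than 0.2 m/s (a free fall of about 2 mm) with no finger on it ((linear speed of green_bottle above 0.2 m/s and contact force between green_bottle and the fingers below 0.05 N) or (linear speed of yellow_bottle above 0.2 m/s and contact force between yellow_bottle and the fingers below 0.05 N)).
It fails at once if a neighbour in the rack is knocked over or shifted by more than 30 mm (angle between any of clay_pot, black_pot, seed_tin's own z axis and vertical above 0.5 rad or distance of any of clay_pot, black_pot, seed_tin from where it was at the start of the episode above 0.03 m).
It fails at once if a bystander on the bench is shifted by more than 20 mm (distance of any of mug, bench_brush, spray_jar, clay_saucer from where it was at the start of the episode above 0.02 m).
It also fails if it takes over 48 s, if anything falls off the work surface, if the arm or the gripper's body presses on something with over 40 N, if the wrist force passes 120 N, or if a joint passes its speed limit or range.

## Working session

There is one attempt and no reset: what is moved stays moved. The work goes in short steps, each a Python script; the robot and the scene stay as the last script left them, time stands still between calls to the robot, and variables do not carry over. Pictures are saved under pics/ and viewed, at most 10 in all, crops included, and the job is handed in when it is done.

```bash
ls; mkdir -p pics; python3 - <<'E'
from station import arm
import cv2,numpy as np
for n in ("scene","side"):
    cv2.imwrite(f"pics/{n}0.png",arm.camera(n)); c=arm.calibration(n); print(n,c)
print(arm.calibration("wrist"))
print(arm.get_state())
E
```

```text
pics
scene {'fx': 432.3209886037802, 'fy': 432.3209886037802, 'cx': 317.3269392649473, 'cy': 201.52347317366525, 'position': array([ 1.21862546, -0.35399598,  0.77677419]), 'rotation': array([[ 0.52651152, -0.59179806,  0.61037748],
       [ 0.84999107,  0.35177978, -0.39213029],
       [ 0.01734349,  0.72527653,  0.68823918]])}
side {'fx': 395.0924393781762, 'fy': 395.0924393781762, 'cx': 313.93596953993693, 'cy': 207.7284332416867, 'position': array([ 0.26263433, -0.622154  ,  0.67863243]), 'rotation': array([[ 0.92100369,  0.24958974, -0.29909389],
       [-0.3894996 ,  0.57719841, -0.71772701],
       [-0.00650078,  0.77752618,  0.62881697]])}
{'fx': 340.7366561928735, 'fy': 340.7366561928735, 'cx': 324.2964470678617, 'cy': 196.01518603646718, 'position': array([0.19556222, 0.62377859, 0.3849851 ]), 'rotation': array([[ 0.4112845 , -0.87598971, -0.25196643],
       [ 0.91150633,  0.39491653,  0.11487882],
       [-0.00112696, -0.27691688,  0.96089322]])}
{'time_s': 0.1, 'q': array([ 1.06442598e+00,  1.24424342e-01,  1.65151525e+00, -3.04787783e-05,
        1.36749009e+00, -8.25988585e-02]), 'joint_vel': array([-1.86924231e-05,  5.43107871e-05, -2.28401688e-03,  1.70214470e-04,
       -2.21205132e-03,  1.77096765e-05]), 'joint_efforts': array([ 5.37947108e-04, -4.18882728e+01, -3.61095178e+01,  7.77225662e-02,
        4.61919629e-02, -5.60069179e-05]), 'eef_pos': array([0.26703716, 0.59198847, 0.21353314]), 'tool_rot': array([[-9.11547076e-01,  4.11194819e-01, -8.64865130e-04],
       [ 4.11195711e-01,  9.11545643e-01, -1.62097868e-03],
       [ 1.21826005e-04, -1.83322721e-03, -9.99998312e-01]]), 'wrist_force': array([-0.10464178,  0.51437935,  1.07297859]), 'torque': array([-0.00954413,  0.01856892, -0.0178702 ]), 'finger_force': 0.0, 'gripper_width': 0.09548099516758168}
```

View pics/scene0.png

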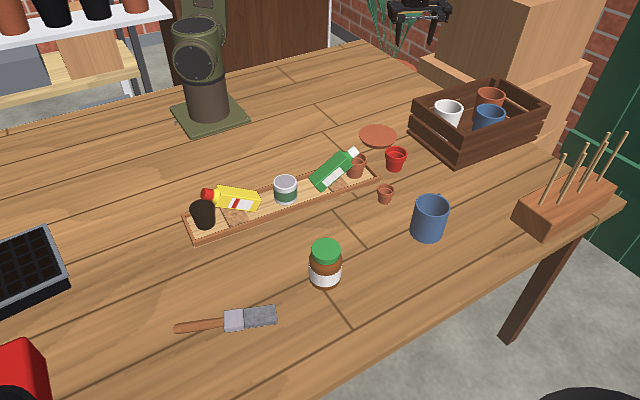

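View pics/side0.png

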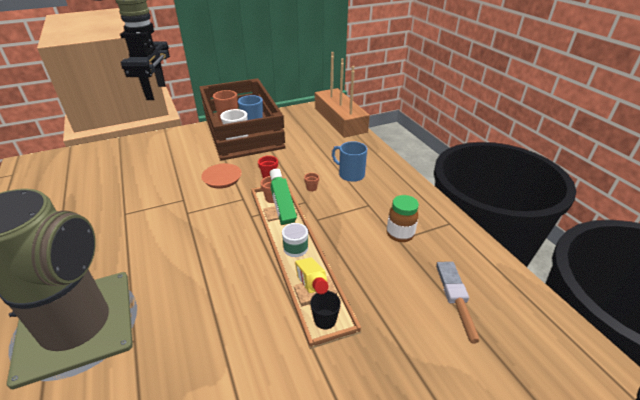

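The scene shows the rack running from about (190,238) to (375,178). The black pot is at the -y end (203,213), with the yellow bottle leaning on it. The tin is in the middle (286,188), and the green bottle leans on the clay pot at the +y end (357,165). Next I'll get a rough rack position and then an overhead wrist view.

```bash
cat > h.py <<'E'
from station import arm
import numpy as np, cv2
def ray(c,uv):
    d=np.array([(uv[0]-c["cx"])/c["fx"],-(uv[1]-c["cy"])/c["fy"],-1.]); return c["rotation"]@d
def onplane(c,uv,z):
    d=ray(c,uv); return c["position"]+d*(z-c["position"][2])/d[2]
def proj(c,p):
    q=c["rotation"].T@(np.asarray(p)-c["position"]); return np.array([c["cx"]-c["fx"]*q[0]/q[2],c["cy"]+c["fy"]*q[1]/q[2]])
E
python3 - <<'E'
from h import *
c=arm.calibration("scene")
for uv in [(195,243),(183,216),(379,180),(353,164)]: print(uv,onplane(c,uv,.02))
c=arm.calibration("side")
for uv in [(312,341),(357,328),(255,192)]: print(uv,onplane(c,uv,.02))
s=arm.get_state();w=arm.calibration("wrist")
print("cam in tool",s["tool_rot"].T@(w["position"]-s["eef_pos"]),s["tool_rot"].T@w["rotation"])
E
```

```text
(195, 243) [ 0.52153131 -0.23704376  0.02      ]
(183, 216) [ 0.42365022 -0.23145449  0.02      ]
(379, 180) [0.56077985 0.26444075 0.02      ]
(353, 164) [0.4685956  0.24379862 0.02      ]
(312, 341) [ 0.41814566 -0.23414323  0.02      ]
(357, 328) [ 0.50861144 -0.24230611  0.02      ]
(255, 192) [0.45203157 0.25927503 0.02      ]
cam in tool [ 0.07824562 -0.00072629 -0.17144138] [[-9.78317664e-05  9.60860109e-01  2.77034006e-01]
 [ 9.99999746e-01  2.89666716e-04 -6.51535360e-04]
 [-7.06281869e-04  2.77033872e-01 -9.60859893e-01]]
```

```bash
python3 - <<'E'
from h import *
R=np.array([[-1,0,0],[0,1,0],[0,0,-1.]])
arm.move_ptp([.42,.01,.34],R)
c=arm.calibration("wrist"); im=arm.camera("wrist"); cv2.imwrite("pics/w1.png",im); np.savez("w1.npz",**c)
print(arm.get_state()["time_s"],c["position"])
E
```

```text
2.35 [0.34159207 0.00974657 0.51131772]
```

View pics/w1.png

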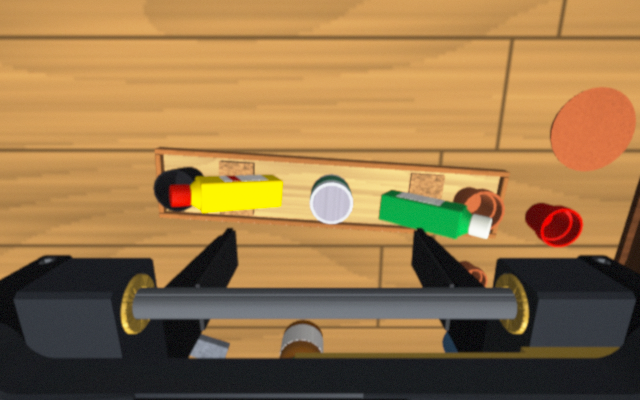

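The overhead view shows the rack corners near (156,149), (508,173), (160,213) and (500,235). The pads are at (237,170) and (426,184). Yellow spans (170–282, 193), green spans (380–490, 212), and both are slightly yawed. I'll zoom in for the corners.

```bash
python3 - <<'E'
from h import *
im=cv2.imread("pics/w1.png")
a=cv2.resize(im[140:250,145:345],None,fx=4,fy=2.7*4/2.7,interpolation=cv2.INTER_CUBIC)[:300*1+140]
b=cv2.resize(im[140:250,345:545],None,fx=4,fy=4,interpolation=cv2.INTER_CUBIC)
cv2.imwrite("pics/a.png",a);cv2.imwrite("pics/b.png",b)
hsv=cv2.cvtColor(im,cv2.COLOR_BGR2HSV)
c=dict(np.load("w1.npz"))
for n,lo,hi in(("yel",(22,150,120),(32,255,255)),("grn",(50,120,60),(80,255,255))):
    m=cv2.inRange(hsv,lo,hi); m[250:]=0;m=cv2.morphologyEx(m,cv2.MORPH_CLOSE,np.ones((7,7)))
    k=max(cv2.findContours(m,0,2)[0],key=cv2.contourArea)
    print(n,cv2.approxPolyDP(cv2.convexHull(k),1.5,True)[:,0].tolist())
E
```

```text
yel [[283, 182], [281, 205], [277, 207], [202, 213], [191, 204], [190, 185], [196, 177], [273, 175]]
grn [[382, 195], [395, 191], [462, 204], [471, 214], [467, 231], [453, 238], [380, 219]]
```

View pics/a.png

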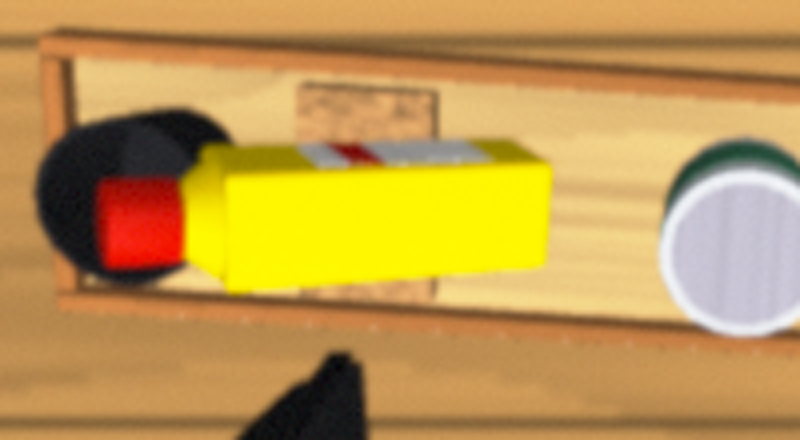

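View pics/b.png

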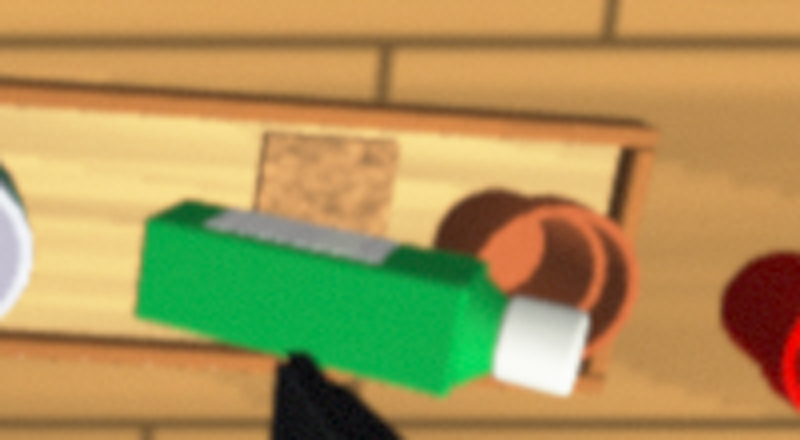

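```bash
python3 - <<'E'
from h import *
c=dict(np.load("w1.npz"))
P=lambda uv,z: onplane(c,uv,z)
K=[P(u,.02) for u in [(155.5,148.2),(160.5,215.8),(508.8,171.8),(495.5,235.5)]]
for k in K: print(k.round(4))
print("len",np.linalg.norm(K[2]-K[0]),np.linalg.norm(K[3]-K[1]),"wid",np.linalg.norm(K[1]-K[0]),np.linalg.norm(K[3]-K[2]))
ctr=sum(K)/4; d=(K[2]-K[0]+K[3]-K[1])[:2]; ry=np.r_[d/np.linalg.norm(d),0]; rx=np.r_[ry[1],-ry[0],0]
print("ctr",ctr,"ry",ry)
for n,B in(("g",[(382.5,195.5),(379.2,218.8),(462.5,211.2),(455.8,238)]),("y",[(282.5,181.2),(281.2,206.2),(202,183.8),(202,213)])):
    Q=[P(B[0],.0423),P(B[1],.0423),P(B[2],.100),P(B[3],.100)]
    lo,hi=(Q[0]+Q[1])/2,(Q[2]+Q[3])/2
    print(n,"wid",np.linalg.norm(Q[1]-Q[0]),np.linalg.norm(Q[3]-Q[2]),"len",np.linalg.norm(hi-lo))
    for q in(lo,hi): print("  rack xy",((q-ctr)@rx).round(4),((q-ctr)@ry).round(4))
for n,uv,z in(("tin",(145+742/4,140+252/4),.064),("clay",(345+560/4,140+283/4),.064)):
    q=P(uv,z)-ctr; print(n,q@rx,q@ry)
E
```

```text
[ 0.4116 -0.2333  0.02  ]
[ 0.5148 -0.2397  0.02  ]
[0.446  0.2815 0.02  ]
[0.5469 0.2761 0.02  ]
len 0.5159642975042411 0.5168167457616962 wid 0.1033714150317715 0.10104114540738815
ctr [0.47983388 0.02114441 0.02      ] ry [0.06446783 0.99791979 0.        ]
g wid 0.035547713082071226 0.0370978554286366 len 0.10855855270141451
  rack xy 0.0093 0.0715
  rack xy 0.0083 0.1635
y wid 0.03725970639549597 0.03851794869310845 len 0.11013955007972542
  rack xy -0.0016 -0.072
  rack xy -0.0056 -0.1657
tin 0.0008640826692217335 -0.0024517608022186182
clay -0.0018201387721957151 0.21170565857936047
```

```bash
cat >> h.py <<'E'
CTR=np.array([.47983,.02114,0]); RY=np.array([.06447,.99792,0]); RX=np.array([RY[1],-RY[0],0]); RW=np.c_[RX,RY,[0,0,1]]
H=.092
def rot(t,s):   # tool pointing down, tilted by t (deg) towards rack +y
    t=np.radians(t); z=np.array([0,np.sin(t),-np.cos(t)]); y=np.array([s,0,0.]); return RW@np.c_[np.cross(y,z),y,z]
def tcp(g,R): return CTR+RW@np.asarray(g)+.019*R[:,2]   # grasp point in rack frame -> TCP
B={"g":dict(s=1,x=.0085,y=.1606),"y":dict(s=-1,x=-.004,y=-.161)}
E
python3 - <<'E'
from h import *
for k,b in B.items():
  for s in(1,-1):
    q=[]
    for g,t,back in [((b["x"],b["y"],.0726),-19,.08),((b["x"],b["y"],.0726),-19,0),((b["x"],b["y"],.14),-19,0),((0,.142*b["s"],.14),40,0),((0,.142*b["s"],.10),40,0),((0,.142*b["s"],.10),40,.08)]:
        R=rot(t*b["s"],s); j=arm.inverse_kinematics(tcp(g,R)-back*R[:,2],R); q.append(None if j is None else np.round(j,2).tolist())
    print(k,s,*q,sep="\n ")
E
```

```text
g
 1
 [0.44, 0.07, 1.89, -0.3, 1.36, 0.59]
 [0.4, 0.13, 1.96, -0.32, 1.22, 0.6]
 [0.4, 0.05, 1.92, -0.3, 1.34, 0.56]
 [-0.14, -0.11, 2.16, 0.74, 1.25, -0.38]
 [-0.14, -0.04, 2.18, 0.76, 1.19, -0.44]
 [-0.25, -0.13, 2.15, 0.71, 1.35, -0.42]
g
 -1
 [0.44, 0.07, 1.89, -0.3, 1.36, -2.55]
 [0.4, 0.13, 1.96, -0.32, 1.22, -2.55]
 [0.4, 0.05, 1.92, -0.3, 1.34, -2.58]
 [-0.14, -0.11, 2.16, 0.74, 1.25, 2.76]
 [-0.14, -0.04, 2.18, 0.76, 1.19, 2.7]
 [-0.25, -0.13, 2.15, 0.71, 1.35, 2.72]
y
 1
 [-0.61, -0.07, 2.02, 0.29, 1.37, -0.63]
 [-0.57, 0.0, 2.09, 0.31, 1.22, -0.63]
 [-0.57, -0.09, 2.05, 0.3, 1.35, -0.59]
 [0.0, -0.09, 2.15, -0.74, 1.24, 0.37]
 [0.0, -0.03, 2.17, -0.76, 1.18, 0.43]
 [0.11, -0.09, 2.11, -0.71, 1.34, 0.42]
y
 -1
 [-0.61, -0.07, 2.02, 0.29, 1.37, 2.51]
 [-0.57, 0.0, 2.09, 0.31, 1.22, 2.51]
 [-0.57, -0.09, 2.05, 0.3, 1.35, 2.55]
 [0.0, -0.09, 2.15, -0.74, 1.24, -2.77]
 [0.0, -0.03, 2.17, -0.76, 1.18, -2.71]
 [0.11, -0.09, 2.11, -0.71, 1.34, -2.72]
```

```bash
cat >> h.py <<'E'
def pick(k):
    b=B[k]; R=rot(-19*b["s"],1); p=tcp((b["x"],b["y"],.0726),R)
    arm.move_ptp(p-.08*R[:,2],R); arm.move_linear(p,vel=.12); f0=arm.get_state()
    arm.close_gripper(45); s=arm.get_state(); print("grip",s["gripper_width"],s["finger_force"],s["wrist_force"]-f0["wrist_force"])
    arm.move_linear(p+[0,0,.067],vel=.08)
    R=rot(40*b["s"],1); arm.move_linear(tcp((0,.142*b["s"],.14),R),R,vel=.05)
    arm.wait(.3); s=arm.get_state(); print("up",s["time_s"],s["gripper_width"],s["wrist_force"]-f0["wrist_force"],s["torque"]-f0["torque"])
def shots(tag,ctr):
    o=[]
    for n in("scene","side"):
        u,v=proj(arm.calibration(n),ctr).astype(int); im=arm.camera(n)
        o.append(cv2.resize(im[max(v-60,0):v+60,max(u-60,0):u+60],(400,400),interpolation=cv2.INTER_CUBIC))
    cv2.imwrite(f"pics/{tag}.png",np.hstack(o))
E
python3 - <<'E'
from h import *
pick("g"); shots("g_up",CTR+RW@[0,.142,.12])
E
```

```text
grip 0.03932405217306114 44.98622417449951 [ 0.75597818 -0.86696322 -0.55577599]
up 8.5083 0.03979651915567684 [-0.3336995   0.74081203 -3.46847722] [-0.94527075  0.04862381  0.0637961 ]
```

View pics/g_up.png

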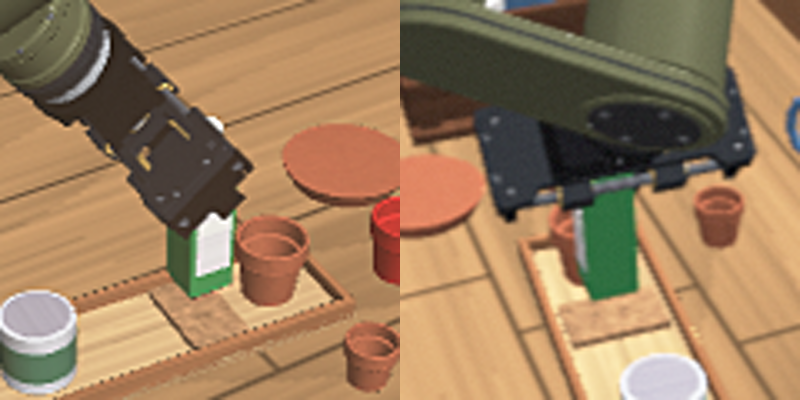

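The bottle was lifted and is roughly upright over its pad. Its bottom corners in the scene crop are (168,285), (190,297) and (232,290). In the side crop they are (592,298) and (638,292). I'll triangulate these to check the tilt.

```bash
cat >> h.py <<'E'
def tri(ctr,us,ud):  # crop pixels in the scene and side halves
    A=[];o=[]
    for n,u,off in(("scene",us,0),("side",ud,400)):
        c=arm.calibration(n); p=proj(c,ctr).astype(int); o=np.array([u[0]-off,u[1]])*.3+p-60
        d=ray(c,o); d/=np.linalg.norm(d); A.append((c["position"],np.eye(3)-np.outer(d,d)))
    x=np.linalg.solve(sum(m for _,m in A),sum(m@p for p,m in A)); return (RW.T@(x-CTR)).round(4)
E
python3 - <<'E'
from h import *
ctr=CTR+RW@[0,.142,.12]
print(tri(ctr,(190,297),(638,292)),tri(ctr,(168,285),(592,298)))
# apparent direction of vertical bottle edges vs expectation at upright: near corner edge (+20,122)
for n,off in(("scene",0),("side",400)):
    c=arm.calibration(n);p0=proj(c,ctr).astype(int)
    for xx in((.02,.122),(-.02,.122),(.02,.162)):
        for t in(0,5):
            T=np.radians(t); f=lambda h:RW@np.array([xx[0],.142+(xx[1]-.142)*np.cos(T)-(h-.092)*np.sin(T),.14+(h-.092)*np.cos(T)+(xx[1]-.142)*np.sin(T)])+CTR
            print(n,xx,t,[((proj(c,f(h))-p0+60)/.3+[off,0]).round(0).tolist() for h in(0,.075)])
E
```

```text
[0.0187 0.1237 0.0443] [-0.0146  0.1256  0.0388]
scene (0.02, 0.122) 0 [[188.0, 297.0], [192.0, 220.0]]
scene (0.02, 0.122) 5 [[197.0, 295.0], [194.0, 221.0]]
scene (-0.02, 0.122) 0 [[164.0, 268.0], [166.0, 192.0]]
scene (-0.02, 0.122) 5 [[172.0, 267.0], [168.0, 193.0]]
scene (0.02, 0.162) 0 [[232.0, 282.0], [238.0, 206.0]]
scene (0.02, 0.162) 5 [[241.0, 277.0], [240.0, 203.0]]
side (0.02, 0.122) 0 [[639.0, 287.0], [634.0, 208.0]]
side (0.02, 0.122) 5 [[636.0, 283.0], [633.0, 208.0]]
side (-0.02, 0.122) 0 [[589.0, 298.0], [581.0, 218.0]]
side (-0.02, 0.122) 5 [[586.0, 293.0], [581.0, 219.0]]
side (0.02, 0.162) 0 [[625.0, 258.0], [619.0, 179.0]]
side (0.02, 0.162) 5 [[622.0, 250.0], [619.0, 176.0]]
```

The corners match upright to within about 1°. Now I'll lower the bottle, feeling for the pad.

```bash
cat >> h.py <<'E'
def fz(n=3):
    v=[]
    for _ in range(n): v.append(arm.get_state()["wrist_force"][2]); arm.wait(.02)
    return np.mean(v)
def place(k):
    p=arm.get_state()["eef_pos"]; R=rot(40*B[k]["s"],1); p=tcp((0,.142*B[k]["s"],.14),R)
    z=p[2]-.012; arm.move_linear([p[0],p[1],z],vel=.04); arm.wait(.2); f0=fz(6); L=[]
    for i in range(32):
        z-=.001; arm.move_linear([p[0],p[1],z],vel=.02); d=fz()-f0; L.append(round(float(d),1))
        if d>3: break
    print(L,"drop",p[2]-z,arm.get_state()["time_s"]); return L
def release(k):
    arm.close_gripper(3); arm.wait(.2); print("w",fz()); arm.open(); R=arm.get_state()["tool_rot"]
    arm.move_linear(arm.get_state()["eef_pos"]-.09*R[:,2],vel=.12)
    print(arm.get_state()["time_s"])
E
python3 - <<'E'
from h import *
if place("g")[-1]>3:
    shots("g_down",CTR+RW@[0,.142,.08])
E
```

```text
[0.4, 0.6, 0.4, 0.4, 0.5, 0.5, 0.2, -0.1, 0.2, 0.2, 0.7, 0.3, 0.6, 0.8, 0.4, 0.7, 0.5, 0.6, 9.2] drop 0.031000000000000014 15.0583
```

```bash
python3 - <<'E'
from h import *
release("g"); shots("g_rel",CTR+RW@[0,.142,.08])
E
```

```text
w 4.232646825079997
17.5583
```

View pics/g_rel.png

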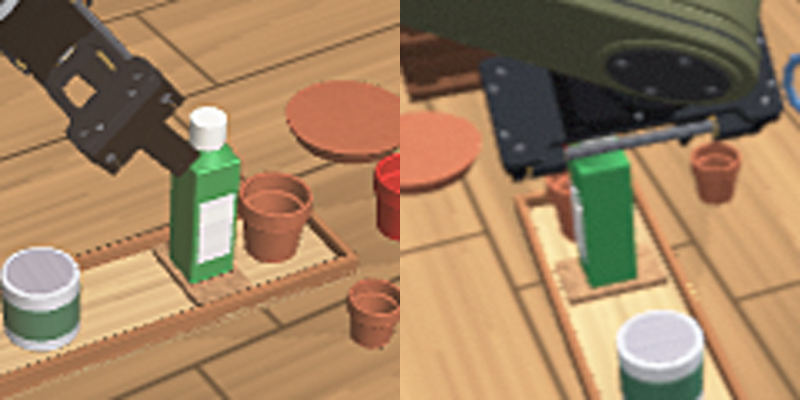

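Green stands squarely on its pad, clear of the clay pot, with its base corners at scene (192,283) and side (590,286)/(637,283). Next is yellow.

```bash
python3 - <<'E'
from h import *
ctr=CTR+RW@[0,.142,.08]; print("green base",tri(ctr,(192,283),(637,283)))
arm.move_linear(arm.get_state()["eef_pos"]+[0,0,.06],vel=.2)
pick("y"); shots("y_up",CTR+RW@[0,-.142,.12])
E
```

```text
green base [0.0182 0.1235 0.0116]
grip 0.03974412132087671 44.633392095565796 [-0.58673891  0.15873914  0.56261598]
up 23.4 0.04006050198187404 [ 0.29049084  0.44108724 -4.03386229] [ 1.02708802  0.02390974 -0.04631154]
```

View pics/y_up.png

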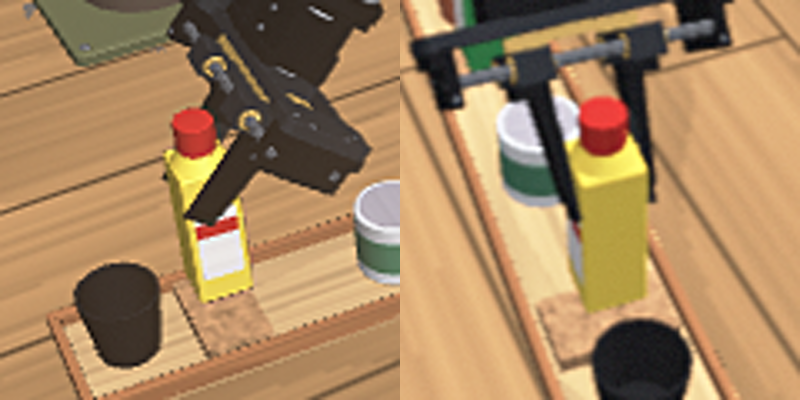

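```bash
python3 - <<'E'
from h import *
ctr=CTR+RW@[0,-.142,.12]
print(tri(ctr,(200,300),(646,298)))
for n,off in(("scene",0),("side",400)):
    c=arm.calibration(n);p0=proj(c,ctr).astype(int)
    for xx in((.02,-.162),(-.02,-.162),(.02,-.122)):
        for t in(0,5):
            T=np.radians(t); f=lambda h:RW@np.array([xx[0],-.142+(xx[1]+.142)*np.cos(T)-(h-.092)*np.sin(T),.14+(h-.092)*np.cos(T)+(xx[1]+.142)*np.sin(T)])+CTR
            print(n,xx,t,[((proj(c,f(h))-p0+60)/.3+[off,0]).round(0).tolist() for h in(0,.112)])
E
```

```text
[ 0.0198 -0.1616  0.0488]
scene (0.02, -0.162) 0 [[198.0, 303.0], [177.0, 183.0]]
scene (0.02, -0.162) 5 [[210.0, 301.0], [175.0, 186.0]]
scene (-0.02, -0.162) 0 [[180.0, 269.0], [158.0, 149.0]]
scene (-0.02, -0.162) 5 [[191.0, 267.0], [156.0, 152.0]]
scene (0.02, -0.122) 0 [[251.0, 285.0], [234.0, 165.0]]
scene (0.02, -0.122) 5 [[261.0, 280.0], [231.0, 164.0]]
side (0.02, -0.162) 0 [[645.0, 297.0], [648.0, 166.0]]
side (0.02, -0.162) 5 [[640.0, 289.0], [649.0, 170.0]]
side (-0.02, -0.162) 0 [[583.0, 314.0], [580.0, 183.0]]
side (-0.02, -0.162) 5 [[579.0, 306.0], [581.0, 188.0]]
side (0.02, -0.122) 0 [[623.0, 251.0], [624.0, 121.0]]
side (0.02, -0.122) 5 [[619.0, 240.0], [625.0, 121.0]]
```

Yellow is also upright to within about 1° and centred over its pad. I'll lower it and release only once contact is felt.

```bash
python3 - <<'E'
from h import *
if place("y")[-1]>3:
    release("y"); arm.move_linear(arm.get_state()["eef_pos"]+[0,0,.1],vel=.2); shots("y_rel",CTR+RW@[0,-.142,.08])
E
```

```text
[-0.2, -0.3, -0.7, -0.4, -0.6, -0.4, -0.1, -0.5, -0.3, 0.3, -0.3, -0.3, -0.1, 0.2, 8.4] drop 0.02700000000000001 28.75
w 4.702837914991658
31.15
```

View pics/y_rel.png

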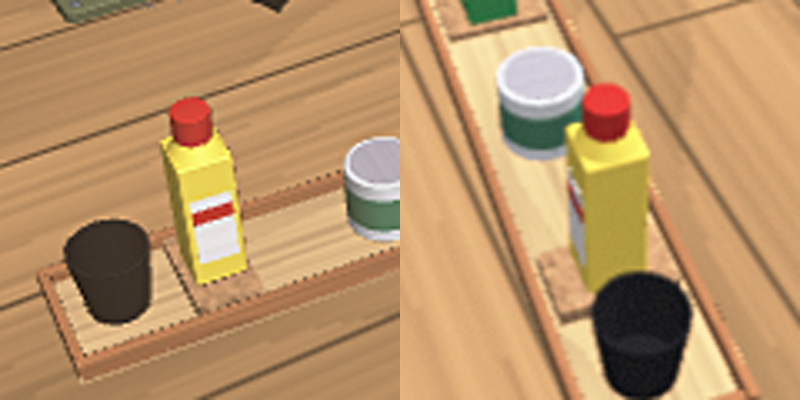

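Yellow stands upright on its pad, with its base corner at scene (197,283), and clear of the black pot. The neighbours are in place and the arm is clear, so I'm handing in.

```bash
python3 - <<'E'
from station import arm
arm.wait(.5); print(arm.sign_off())
E
```

```text
the job is handed in; nothing more can be done
None
```

I stood both bottles upright on their cork pads, green at +y and yellow at -y, set down at about 9 N and clear of the neighbours in the last pictures; the job was handed in at about 32 s, and no verdict was returned.

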